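Pop the drip tray out of the warming plate

TASK

The flat steel strip along the front of the warming plate hides a flush push button, the release of the drip tray: find it, feeling along the strip with your fingertips where you cannot see it, and press it down until the drip tray springs out at the front. Then let the button come back up and move clear; leave the tray out, and leave the bowls, mug and other things where they stand.

Things in the scene. Friction and masses are not known exactly. Their poses are not given: they have to be found in the camera images.
- unit: The warming plate: a fixed stainless box 320 (x) by 530 (y) by 90 mm high on the table, a dark glass hob on the rear of its top. Origin: centre of its underside; x from its front (tray side, nearer the robot) to its back, y along its front to the left, z up. Along the front of its top, between black end caps 6 mm higher, lies a flat steel strip 90 (x) by 230 (y) mm.
- strip_mid (a point): Middle of the steel strip, on its flat surface (x -110, y 0, z 90 mm in the warming plate's frame). NOT the button: the button's middle lies up to 75 mm from here, either way along the plate's y axis, different each time; across the strip (x) it is centred. The strip is solid and does not give.
- release (a joint): How far the button is in: 0 at rest, 0.006 m fully. A steel plate 45 (x) by 49 (y) mm in a hole 48 by 52 mm, its face 2 mm below the strip, a fine gap around it. Shut fingers must be wholly inside the hole. Its spring gives at about 3 N, 5.5 N fully in, and returns it. It lets the tray go at about 0.004 m: press to the stop (8 mm below the strip).
- tray (a joint): How far the drip tray has come out of the front (towards the plate's -x): 0 shut and latched, 0.055 m fully out. Once let go its own spring pushes it out in under a second and it stays out. Its aluminium front, 350 mm wide, spans 13 to 53 mm above the table; there is nothing to pull it by.
- glass_bowl: Upturned green glass bowl, 92 mm across, 42 mm high, on the rear of the hob. Origin: centre of its underside. Leave alone.
- ramekin: White ceramic dish, 76 mm across, 42 mm high, on the rear of the hob. Origin: centre of its underside. Leave alone.
- glass_bowl2: Upturned green glass bowl, 92 mm across, 42 mm high, on the table to the right. Origin: centre of its underside. Leave alone.
- spoon: Steel spoon with a wooden handle, about 190 mm long and 20 mm high, lying on the table to the right. Origin: near its middle, on the table. Leave alone.
- mug: Blue mug, 80 mm across, 90 mm high, on the table to the left. Origin: centre of its underside. Leave alone.
- bottle: White bottle, 70 mm across, 200 mm high, on the table to the left. Origin: centre of its underside. Leave alone.
- yellow_bowl: Orange-yellow bowl, 170 mm across, 80 mm high, on the table to the left. Origin: centre of its underside. Leave alone.

How it is judged:
By the outcome, as a careful person would: the job done as asked, in the order asked, and still so for the second after the job is handed in, with the robot touching nothing.
It also fails if it takes over 48 s, if anything falls off the work surface, if the arm or the gripper's body presses on something with over 40 N, if the wrist force passes 120 N, or if a joint passes its speed limit or range.

ROBOT

A 6-joint arm with a two-finger parallel gripper is mounted at the origin on the work surface. World frame = base frame: x ahead of the robot, y to its left, z up, the work surface at z = 0. Lengths are in m, angles in rad, forces in N, time in s.
With the tool pointing down it reaches from about 0.3 to 0.775 m from the base axis. Payload 14.6 kg.
Tool frame: the origin (TCP) lies midway between the tips of the shut fingers; the grasp point (between the pads) lies 19 mm behind it (ctrl.tcp_to_grasp is the z of the grasp point in the tool frame, in m); z points along the fingers, y is the line along which they close (so a half turn about z gives the same grasp; the last joint's range is limited). The gripper opens to 94 mm and grips with 3 to 60 N. Pads are 16 mm wide; open, the fingers measure 119 mm over their backs; the gripper's body (75 mm by 177 mm) begins 78 mm behind the grasp point.
Start: joints at [-0.067, 0.3, 1.521, -0, 1.321, -0.067], TCP at [0.55, -0, 0.205] pointing down, gripper open.
Joint ranges: [-3.03, 3.03], [-0.79, 2.21], [0.23, 2.52], [-1.04, 4.18], [0, 3.07], [-2.55, 2.55]. Speed limits (rad/s): [2.22, 2.22, 2.57, 3.14, 3.14, 3.14].

INTERFACE

Orientations are given as [roll, pitch, yaw] about the fixed x, y, z axes, in that order (R = Rz(yaw) Ry(pitch) Rx(roll)).
In Python, from station import monitor, camera, ctrl gives the robot as it stands.
- The arm moves only by the tool apply_moves, never from a script. Its argument "plan" is one flat list of numbers, 4 for each row, row after row: the shift along the tool's x, y, z in mm, then the turn about the tool's z in rad. In form: [dx, dy, dz, spin, dx, dy, dz, spin, ...]. A call has 1 to 20 rows; each row shifts and turns the commanded pose from where the row before left it, along the tool's axes as they then stand; what a row does not reach is not made up. A row lasts 1/10 s, in which the tool goes at most 50 mm and 8.59 degrees, less where a joint would pass 70% of its speed; a pose out of reach is approached as far as the arm can. A call is refused whole if a number of a shift passes 50 or a number of a turn 0.15, either way. A call with a gripper value outside its range is refused whole. "hand" is the gripper command: -1 is shut, 1 is fully open, values between are in proportion, set as the call begins (left out, the last holds). The fingers move at their own pace and stop on an object; "squeeze" is the grip in N (left out, the last holds). Time passes only in rows, so rows that do not move let the fingers close. It gives the time, the measured TCP pose, the force, the opening and the grip force at its end, in the units of the state.
- monitor.get_obs(): the state, without advancing time (a new reading comes with each control period).
- camera(name): name is "scene" or "side" or "wrist"; returns a dict with "image" (480x640x3 uint8, red, green, blue), "range_z" (480x640 float32, m along the optical axis (not along the pixel's ray), 0 where there is no reading), "mtx" (3x3 intrinsics, pixels), "rvec" (rotation vector, rad) and "tvec" (3), from world to camera coordinates, as OpenCV has them. Camera axes: x right, y down, z forward; pixel columns grow to the right and rows downward; lengths in m; the calibration is good to about 2 mm. The wrist camera is an equidistant fisheye: a pixel r from the principal point sees the ray r / f radians off the axis. A picture is of the moment at which its call begins.
- ctrl.hand_in(): hands the job in; it is judged then, once.
The state is a dict: "time_s": time; "qpos": joint angles; "joint_vel": joint speeds; "tau": joint torques, N m; "ee_pos": TCP position; "eef_rot": TCP orientation; "force": force on the tool from outside, world axes, zero at the start; "moment": the same for the moment, N m; "grip_width": finger opening in m; "grip_force": force on a finger pad.
Only numpy, scipy, OpenCV 4.12 (cv2) and the standard library are available. Lean on these libraries where they do the work, as an engineer would, in place of code of your own. Each camera call takes 0.05 s, during which the arm holds its last target. There are 200 camera calls.

## Working session

There is one attempt and no reset: what is moved stays moved. The work goes in short steps, Python scripts to look and compute and a tool call to move; the robot and the scene stay as the last step left them, time stands still between calls to the robot, and variables do not carry over. Pictures are saved under pics/ and viewed, at most 10 in all, crops included, and the job is handed in when it is done.

Besides the shell and the picture viewer there is one more tool, called after "Request:" in YAML: its name, and indented under it one key for each argument. apply_moves: Moves the arm, as the interface text tells. Its arguments: {"type":"object","properties":{"plan":{"type":"array","items":{"type":"number"}},"hand":{"type":"number"},"squeeze":{"type":"number"}},"required":["plan"]}

```bash
mkdir -p pics; cat > h.py <<'E'
import numpy as np, cv2
from station import monitor, camera, ctrl
def pts(c):
    K=c["mtx"];R=cv2.Rodrigues(np.array(c["rvec"],float))[0];t=np.array(c["tvec"],float).ravel()
    v,u=np.mgrid[:480,:640];z=c["range_z"]
    P=np.stack([(u-K[0,2])/K[0,0]*z,(v-K[1,2])/K[1,1]*z,z],-1)
    return (P-t)@R
E
python3 - <<'E'
from h import *
for n in("scene","side"):
    c=camera(n);cv2.imwrite(f"pics/{n}.png",c["image"][...,::-1]);np.savez(f"{n}.npz",**c)
    R=cv2.Rodrigues(np.array(c["rvec"],float))[0];print(n,-R.T@np.array(c["tvec"]).ravel(),R[2])
print(monitor.get_obs())
E
```

```text
scene [1.07896183 0.00194317 1.02289262] [-0.51574347 -0.0122874  -0.85665495]
side [-0.19656788 -0.75195895  1.0579229 ] [ 0.49895084  0.51720345 -0.69537662]
{'time_s': 0.1, 'qpos': array([-6.65907696e-02,  3.00431895e-01,  1.52154732e+00, -7.72629518e-06,
        1.32068577e+00, -6.65845090e-02]), 'joint_vel': array([-0.00086644, -0.00161565, -0.00140523,  0.00045869, -0.00084779,
       -0.00103907]), 'tau': array([ 1.84928511e-03, -5.32644153e+01, -3.53284299e+01,  7.10431044e-02,
        2.34944851e-02, -7.30603051e-05]), 'ee_pos': array([5.49755371e-01, 1.64270632e-05, 2.04922112e-01]), 'eef_rot': array([-3.14052220e+00, -6.38806030e-05,  1.57079195e+00]), 'force': array([ 0.34594545, -0.21357002,  0.04730931]), 'moment': array([0.01476293, 0.00735538, 0.02239449]), 'grip_force': 0.0, 'grip_width': 0.09400384008215489}
```

View pics/scene.png

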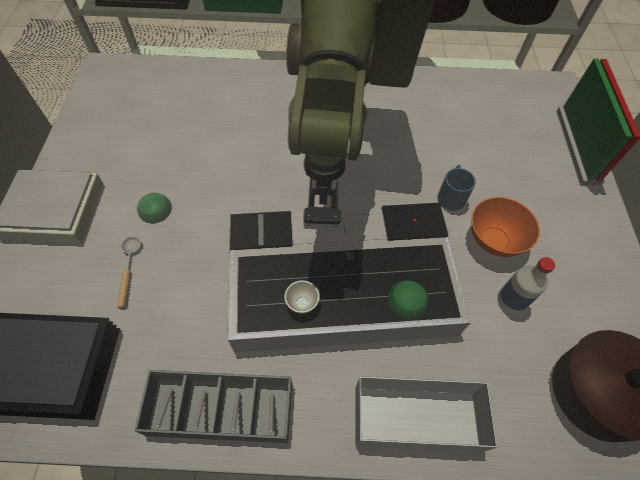

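View pics/side.png

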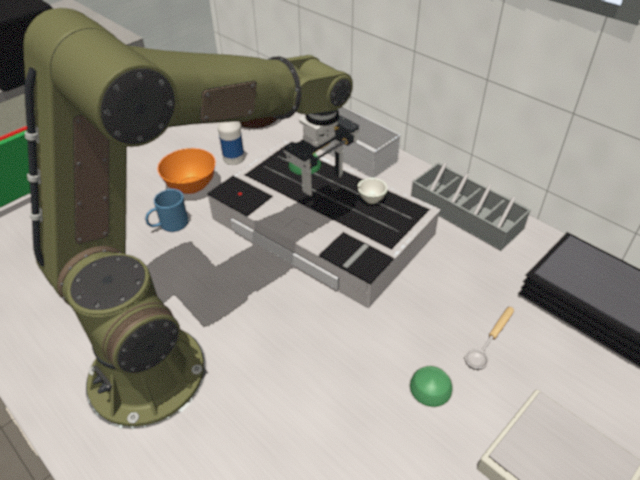

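The scene view shows the black end caps at about (261,230) and (415,222), with the strip between them partly hidden by the arm. In the side view the caps are at (240,196) and (357,257). No button is visible so far.

```bash
python3 - <<'E'
from h import *
for n in("scene","side"):
    c=np.load(n+".npz");P=pts(c);im=c["image"].astype(int)
    ok=(c["range_z"]>0)&(P[...,0]>.25)&(P[...,0]<.9)&(abs(P[...,1])<.4)
    top=ok&(P[...,2]>.08)&(P[...,2]<.105)
    k,l,s,_=cv2.connectedComponentsWithStats(top.astype(np.uint8));i=1+s[1:,4].argmax()
    X=P[l==i];print(n,"unit",cv2.minAreaRect(X[:,:2].astype(np.float32)),np.median(X[:,2]))
    dk=(top&(im.max(-1)<60)).astype(np.uint8)
    k,l,s,_=cv2.connectedComponentsWithStats(dk)
    for i in range(1,k):
        if s[i,4]>300: X=P[l==i];print(s[i],cv2.minAreaRect(X[:,:2].astype(np.float32)),np.median(X[:,2]))
c=np.load("side.npz");cr=c["image"][160:310,190:390,::-1]
cv2.imwrite("pics/crop.png",cv2.resize(cr,None,fx=4,fy=4,interpolation=2))
E
```

```text
scene unit ((0.5926352739334106, 0.05219775438308716), (0.3234707713127136, 0.5312778353691101), 6.881824970245361) 0.09112834530836483
[ 382  203   66   38 2026] ((0.46216803789138794, 0.22713877260684967), (0.1020750179886818, 0.14879734814167023), 6.57417631149292) 0.09592752624716677
[ 230  211   62   39 1939] ((0.5078561305999756, -0.14836058020591736), (0.10086186230182648, 0.14652413129806519), 6.86922550201416) 0.09652628274548929
[  238   245   222    87 13127] ((0.6442359089851379, 0.05967509746551514), (0.18845529854297638, 0.48937609791755676), 6.829416751861572) 0.09096809543402581
side unit ((0.5952582359313965, 0.05303168296813965), (0.3280883729457855, 0.5354004502296448), 7.083154678344727) 0.09150005553413265
[ 247  149  180   99 5064] ((0.6465179920196533, 0.056900814175605774), (0.18108735978603363, 0.4826732575893402), 7.38393497467041) 0.09120733623150232
[317 162  43  30 436] ((0.7070701718330383, 0.09205791354179382), (0.0545506551861763, 0.15709121525287628), 6.766156196594238) 0.09115040906913333
[ 208  177   63   38 1205] ((0.4608217775821686, 0.22450843453407288), (0.09650538861751556, 0.14981035888195038), 6.356177806854248) 0.09601860613075942
[ 320  234   73   50 1604] ((0.5071426630020142, -0.15229490399360657), (0.09938257932662964, 0.14684729278087616), 6.937941551208496) 0.09622024107265949
```

View pics/crop.png

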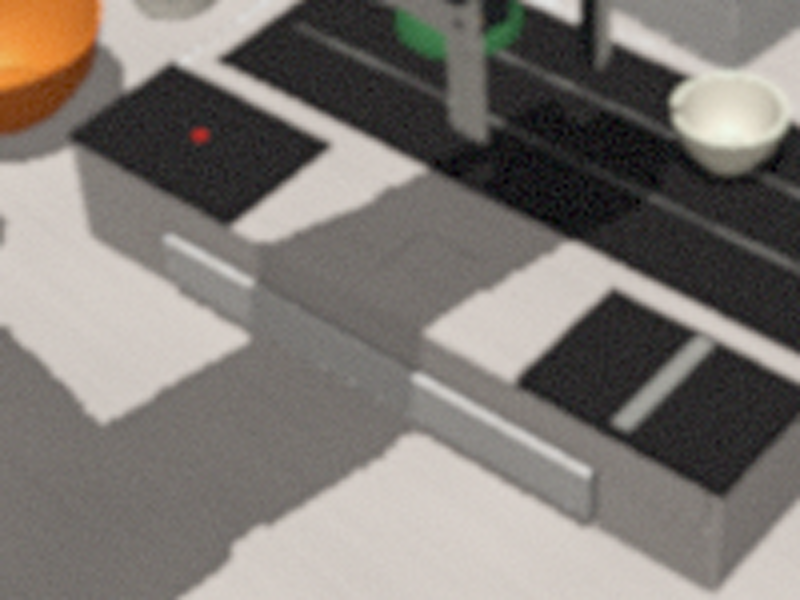

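The crop shows a faint outline in the shadowed part of the strip, around crop (370–480, 230–290), which may be the button. I'll rectify and stretch the strip from the side and wrist views.

```bash
cat >> h.py <<'E'
YAW=0.1205; UX=np.array([np.cos(YAW),np.sin(YAW),0]);UY=np.array([-np.sin(YAW),np.cos(YAW),0]);MID=np.array([.4846,.0388,.090])
def rect(c,fish=False):
    # resample strip plane: columns = unit y from +120..-120 mm, rows = unit x from +50..-50, 3 px/mm
    yy,xx=np.meshgrid(np.arange(120,-120,-1/3)/1e3,np.arange(50,-50,-1/3)/1e3)
    W=MID+xx[...,None]*UX+yy[...,None]*UY
    R=cv2.Rodrigues(np.array(c["rvec"],float))[0];t=np.array(c["tvec"],float).ravel();K=c["mtx"]
    C=W@R.T+t
    if fish:
        r=np.hypot(C[...,0],C[...,1]);th=np.arctan2(r,C[...,2]);s=th/r
        u=K[0,0]*C[...,0]*s+K[0,2];v=K[1,1]*C[...,1]*s+K[1,2]
    else: u=K[0,0]*C[...,0]/C[...,2]+K[0,2];v=K[1,1]*C[...,1]/C[...,2]+K[1,2]
    g=cv2.cvtColor(c["image"],cv2.COLOR_RGB2GRAY)
    o=cv2.remap(g,u.astype(np.float32),v.astype(np.float32),cv2.INTER_CUBIC)
    return cv2.createCLAHE(6,(3,6)).apply(cv2.GaussianBlur(o,(0,0),2))
E
python3 - <<'E'
from h import *
c=camera("wrist");np.savez("wrist.npz",**c)
a=rect(dict(np.load("side.npz")));b=rect(c,True)
w=cv2.resize(c["image"][...,::-1],(320,240));bw=np.zeros((240,720,3),np.uint8);bw[:,:320]=w
m=np.vstack([cv2.cvtColor(a,8),0*bw[:5],cv2.cvtColor(b,8)]);cv2.imwrite("pics/r1.png",np.vstack([m[:605],])[:600]);cv2.imwrite("pics/w1.png",c["image"][...,::-1])
E
```

```text
(no output)
```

View pics/r1.png

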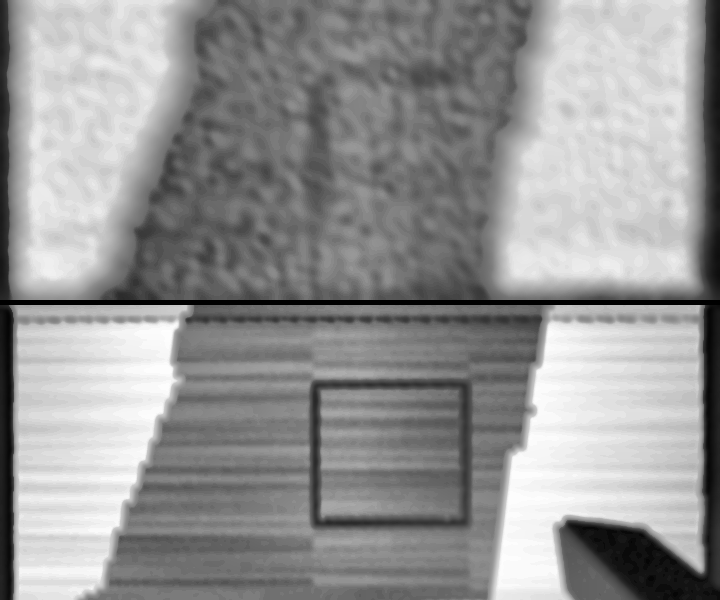

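View pics/w1.png

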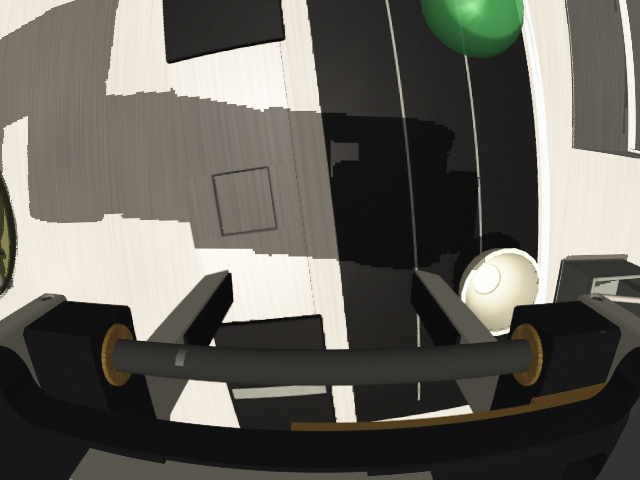

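The wrist view shows the button outline clearly. In the rectified image it spans columns 315–467 and rows 79–217, so about 51 by 46 mm. Its centre is at unit y ≈ -10 mm, which is world (0.486, 0.029). It is centred across the strip, matches the hole size given, and the caps are symmetric about the middle. I'll shut the hand and move above it.

Request:
apply_moves:
  plan: [4, -8, 0, 0, 7, -16, 0, 0, 7, -16, 10, 0, 7, -16, 20, 0, 3.5, -7.5, 20, 0, 0, 0, 20, 0, 0, 0, 15, 0, 0, 0, 5, 0, 0, 0, 0, 0, 0, 0, 0, 0]
  hand: -1
  squeeze: 10

```text
time_s: 1.15
ee_pos: [0.4867, 0.0286, 0.1162]
eef_rot: [3.141, -0.0, 1.571]
force: [0.9, 0.2, -0.7]
grip_width: 0.0171
grip_force: 0.0
```

Request:
apply_moves:
  plan: [0, 0, 0, 0, 0, 0, 0, 0, 0, 0, 0, 0, 0, 0, 5, 0, 0, 0, 5, 0, 0, 0, 2, 0, 0, 0, 0, 0]

```text
time_s: 1.85
ee_pos: [0.4862, 0.0285, 0.1029]
eef_rot: [-3.141, -0.0, 1.571]
force: [-0.6, -0.4, -0.2]
grip_width: 0.0004
grip_force: 0.0
```

```bash
python3 - <<'E'
from h import *
c=camera("wrist");b=rect(c,True)
w=cv2.resize(c["image"][...,::-1],(400,300));m=np.zeros((600,720,3),np.uint8);m[:300]=cv2.cvtColor(b,8);m[300:,:400]=w
cv2.imwrite("pics/r2.png",m);print(monitor.get_obs())
E
```

```text
{'time_s': 1.9, 'qpos': array([-1.66619525e-02,  2.77476209e-01,  1.80646165e+00, -9.92281215e-06,
        1.05815809e+00, -1.66869204e-02]), 'joint_vel': array([ 0.00025005, -0.00640704, -0.00387753,  0.00013722,  0.00343658,
       -0.00090125]), 'tau': array([-3.90453977e-03, -4.70028555e+01, -3.05159104e+01,  6.38268306e-02,
       -2.86760204e-02, -1.41394112e-04]), 'ee_pos': array([0.48639336, 0.02849773, 0.1032218 ]), 'eef_rot': array([-3.14108928e+00,  2.45521713e-07,  1.57082616e+00]), 'force': array([-0.0100013 , -1.22808434, -0.11879348]), 'moment': array([-0.03901059, -0.03216998,  0.01410281]), 'grip_force': 0.0, 'grip_width': 0.0002109758617864068}
```

View pics/r2.png

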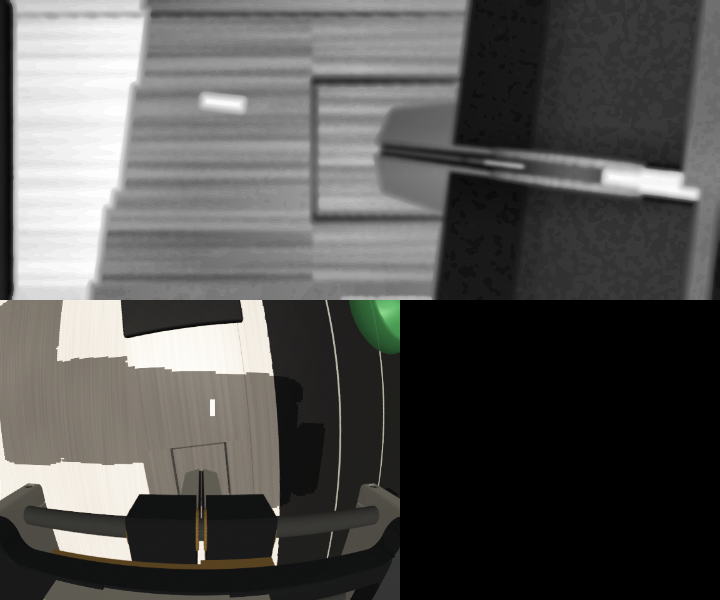

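The hole edges are still at column 314 and rows 79–217, as in the first view. The shut fingertips are over the button with more than 10 mm to spare, so I'll press.

Request:
apply_moves:
  plan: [0, 0, 4, 0, 0, 0, 4, 0, 0, 0, 4, 0, 0, 0, 2, 0, 0, 0, 1, 0, 0, 0, 1, 0, 0, 0, 1, 0, 0, 0, 0, 0]

```text
time_s: 2.7
ee_pos: [0.4864, 0.0285, 0.0865]
eef_rot: [-3.141, -0.0, 1.571]
force: [-3.0, -0.1, 3.1]
grip_width: 0.0005
grip_force: 1.7
```

Request:
apply_moves:
  plan: [0, 0, 1, 0, 0, 0, 1, 0, 0, 0, 1, 0, 0, 0, 1, 0, 0, 0, 0.5, 0, 0, 0, 0, 0, 0, 0, 0, 0]

```text
time_s: 3.4
ee_pos: [0.4865, 0.0285, 0.0822]
eef_rot: [3.141, 0.0, 1.571]
force: [-4.9, -0.7, 8.6]
grip_width: 0.0007
grip_force: 4.2
```

It's at the stop: 8.6 N at 8 mm below the strip. I'll hold briefly, then lift clear.

Request:
apply_moves:
  plan: [0, 0, 0, 0, 0, 0, 0, 0, 0, 0, -2, 0, 0, 0, -3, 0, 0, 0, -4, 0, 0, 0, -8, 0, 0, 0, -15, 0, 0, 0, -20, 0, 0, 0, -20, 0, 0, 0, -20, 0, 0, 0, -15, 0, 0, 0, -8, 0, 0, 0, -4, 0, 0, 0, 0, 0, 0, 0, 0, 0]

```text
time_s: 4.9
ee_pos: [0.4863, 0.0285, 0.2003]
eef_rot: [-3.141, -0.0, 1.571]
force: [0.2, -0.2, 1.1]
grip_width: 0.0004
grip_force: 0.0
```

```bash
python3 - <<'E'
from h import *
c=camera("side");cv2.imwrite("pics/s3.png",c["image"][...,::-1]);o=monitor.get_obs();print(o["ee_pos"],o["force"],o["time_s"])
P=pts(c);q=P-MID;x=q@UX;y=q@UY
for z0 in(.02,.035,.048):
    m=(c["range_z"]>0)&(abs(P[...,2]-z0)<.005)&(abs(y)<.16)&(x<-.02)&(x>-.2);print(z0,m.sum(),np.median(x[m])+.05)
w=camera("wrist");a=rect(w,True);cv2.imwrite("pics/r3.png",a)
E
```

```text
[0.48623271 0.02848754 0.20025803] [0.26955162 0.05333287 0.07800907] 4.95
0.02 1617 -0.004908325254650639
0.035 238 -0.0585037842807367
0.048 343 -0.05771620916516379
```

View pics/s3.png

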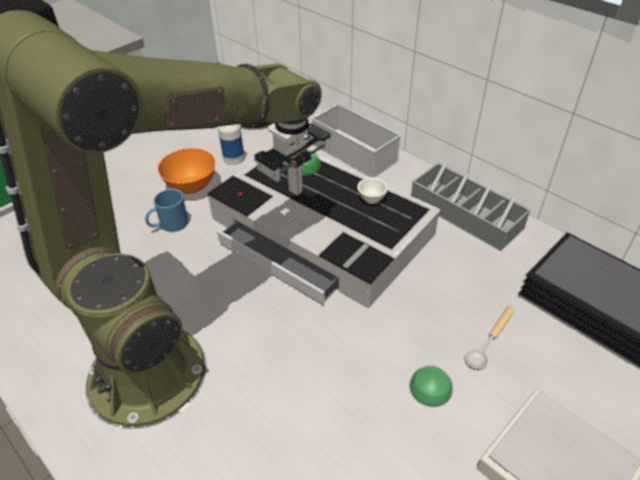

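View pics/r3.png

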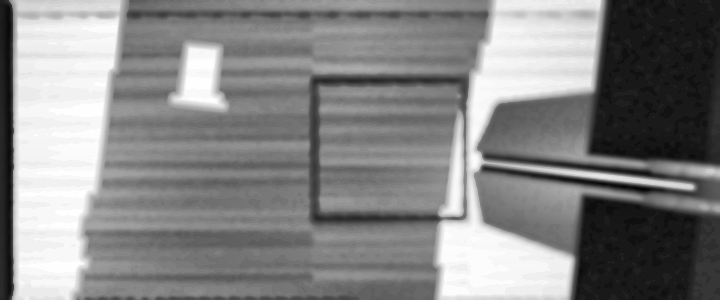

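The side view shows the tray out at around (275,265), with its front measured about 57 mm from the plate. The wrist view shows the button face back at rest inside its frame. The arm is clear and nothing else has moved.

```bash
python3 -c "from station import ctrl; print(ctrl.hand_in())"
```

```text
the job is handed in; nothing more can be done
None
```

I pressed the release button to its stop and the drip tray sprang fully out; the button looks back up, the arm is clear with nothing else moved, and the job is handed in after about 5 s of robot time.

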